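# Seat the trimming chuck on the wheel's three pins

## Robot

A 6-joint arm with a two-finger parallel gripper is mounted at the origin on the work surface. World frame = base frame: x ahead of the robot, y to its left, z up, the work surface at z = 0. Lengths are in m, angles in rad, forces in N, time in s.
With the tool pointing down it reaches from about 0.225 to 0.875 m from the base axis. Payload 3.4 kg.
Tool frame: the origin (TCP) lies on the centre line of the jaws, within the pads' length; the fingertips stand 17 mm ahead of it and the grasp point (between the pads) lies 2 mm behind it; z points along the fingers, y is the line along which they close (so a half turn about z gives the same grasp; the last joint's range is limited). The gripper opens to 85 mm and grips with 20 to 120 N. Pads are 22 mm wide; open, the fingers measure 114 mm over their backs; the gripper's body (76 mm by 85 mm) begins 54 mm behind the grasp point. The pads swing forward as they close: fully open they stand 13 mm farther back than shut.
Start: joints at [1.1, 0.276, 1.505, -0, 1.361, -0.121], TCP at [0.197, 0.54, 0.248] pointing down, gripper open.
Joint ranges: [-2.89, 2.89], [-0.75, 2.08], [0.22, 2.7], [-1.18, 4.32], [0.11, 2.71], [-2.7, 2.7]. Speed limits (rad/s): [2.57, 2.57, 3.14, 3.14, 3.14, 3.14].

## Interface

Orientations are given as a unit quaternion [w, x, y, z].
In Python, from rig import manip gives the robot as it stands.
- The arm moves only by the tool move_arm, never from a script. Its argument "steps" is one flat list of numbers, 7 for each row, row after row: the turn, a rotation vector about the world's x, y, z normalised to -1 to 1, where 1 is 360 degrees, then the shift along the world's x, y, z normalised to -1 to 1, where 1 is 1 m, then the opening, from -1 (shut) to 1 (fully open). A call has exactly 10 rows; each row is the pose to reach, as a shift and turn from the pose commanded when the call began, turning the shorter way round; what a row does not reach only later rows make up. A row lasts 1/10 s, in which the tool goes at most 50 mm and 8.59 degrees, less where a joint would pass 70% of its speed; a pose out of reach is approached as far as the arm can. A call with a number of a shift or a turn outside -1 to 1 is refused whole. A call with a gripper value outside its range is refused whole. The fingers move at their own pace and stop on an object; "squeeze" is the grip in N (left out, the last holds). Time passes only in rows, so rows that repeat a pose let the fingers close, or fill a call up. It gives the time, the measured TCP pose, the force, the opening and the grip force at its end, in the units of the state.
- manip.get_state(): the state, without advancing time (a new reading comes with each control period).
- manip.get_image(name): name is "scene" or "top" or "wrist"; returns a dict with "pixels" (384x512x3 uint8, blue, green, red), "fx", "fy", "cx", "cy" (pixels), "R" (3x3) and "t" (3): a world point X has camera coordinates R X + t. Camera axes: x right, y down, z forward; pixel columns grow to the right and rows downward; lengths in m; the calibration is good to about 2 mm. The wrist camera is an equidistant fisheye: a pixel r from the principal point sees the ray r / f radians off the axis. A picture is of the moment at which its call begins. There is no depth.
- manip.sign_off(): hands the job in; it is judged then, once.
The state is a dict: "clock": time; "qpos": joint angles; "qd": joint speeds; "effort": joint torques, N m; "position": TCP position; "ee_rot": TCP orientation; "contact_force": force on the tool from outside, world axes, zero at the start; "moment": the same for the moment, N m; "width": finger opening in m; "gripper_force": force on a finger pad.
Only numpy, scipy, OpenCV 4.12 (cv2) and the standard library are available. Lean on these libraries where they do the work, as an engineer would, in place of code of your own. Each camera call takes 0.05 s, during which the arm holds its last target. There are 200 camera calls.

## Task

Fit the aluminium trimming chuck onto the potter's wheel: set it on the three pins, turn it under light pressure until all three slots drop over their pins, then, with it fully home, press it down with about 1 kg (10 N) for half a second to make sure that all three bear and it cannot rock, and let go. Work gently: the wheel must never feel more than 25 N, the chuck's weight included. Leave the pots and tools around it where they are.

Things in the scene. Friction and masses are not known exactly. Their poses are not given: they have to be found in the camera images.
- chuck_grip (a point): Trimming chuck: aluminium disc 130 mm across, 16 mm thick, 0.4 to 0.6 kg, with an upright flat-sided grip amid its top: 50 mm long along the chuck's x, 22 mm wide along its y, rising 42 mm above the disc. This point is on the disc's axis, inside the grip, 38 mm above the flat underside and 20 mm below the grip's top. It starts flat on an 18 mm thick ware board.
- chuck_foot (a point): Centre of the chuck's flat underside; axes as the chuck's. The underside has three straight radial slots, 14 mm wide and 8 mm deep, from 31 mm off the axis out through the rim, at 0, 120 and 240 degrees from the chuck's x axis, so it fits any of three ways round.
- mount (a point): Middle of the top face of the wheel's flat round steel head (148 mm across); z up, x as the wheel's. The head is sprung: it and this point sink about 0.5 mm per newton, 12 mm at most. With the slots missed, the chuck riding on the pin tops, chuck_grip is 52 mm above this point; fully seated, all three pins bearing on the slot roofs, 44 mm. With one or two pins in, the chuck leans and rocks.
- wheel: Trimming wheel, grey pedestal 190 mm wide, its head's face 85 mm above the table; origin on the table under the middle. On the head stand three round-topped pins, 10 mm thick, 14 mm high, 45 mm from the middle, 120 degrees apart. The head is braked, it does not turn, but stopped at an angle no reading tells: one pin lies within 0.45 rad (26 degrees) either way of the wheel's x axis.
- cup_mid (a point): Leave alone: clay cup standing on the ware board beside the chuck, 66 mm wide at the rim, 80 mm tall; point half-way up its axis.
- upcup_mid (a point): Leave alone: clay cup upside down on the table, 66 mm wide, 80 mm tall; point half-way up its axis.
- pot_mid (a point): Leave alone: white flowerpot on the table, 100 mm wide, 90 mm tall; point half-way up its axis.
- prop_mid (a point): Leave alone: white kiln prop, an upright cylinder 36 mm wide, 100 mm tall; point at its centre.
- bat_mid (a point): Leave alone: plain round plywood bat lying on the table, 150 mm wide, 14 mm thick; point at its centre.
- rib_mid (a point): Leave alone: flat dark wooden rib lying on the table, 90 x 50 x 8 mm; point at its centre.
- loop_grip (a point): Leave alone: scraper with a flat steel blade lying on the table, 180 mm long; point on its handle.
There are look-alikes about, which are no part of the job. Of the things shaped like the part that bears chuck_grip, the aluminium one is meant.

How it is judged:
By the outcome, as a careful person would: the job done as asked, in the order asked, and still so for the second after the job is handed in, with the robot touching nothing.
It also fails if it takes over 66 s, if anything falls off the work surface, if the arm or the gripper's body presses on something with over 40 N, if the wrist force passes 120 N, or if a joint passes its speed limit or range.

## Working session

There is one attempt and no reset: what is moved stays moved. The work goes in short steps, Python scripts to look and compute and a tool call to move; the robot and the scene stay as the last step left them, time stands still between calls to the robot, and variables do not carry over. Pictures are saved under pics/ and viewed, at most 10 in all, crops included, and the job is handed in when it is done.

Besides the shell and the picture viewer there is one more tool, called after "Request:" as name(argument=value, ...) on one line, values as JSON. move_arm: Moves the arm, as the interface text tells. Scaled input: -1 to 1 covers 1 m each way for a shift and 360 degrees each way for a turn. Its arguments: {"type":"object","properties":{"steps":{"type":"array"},"squeeze":{"type":"number"}},"required":["steps"]}

```bash
mkdir -p pics; python3 - <<'E'
from rig import manip
import cv2,numpy as np
a=manip.get_image("scene");b=manip.get_image("top")
for n,i in(("scene",a),("top",b)):
    cv2.imwrite(f"pics/{n}0.png",i["pixels"]);print(n,i["fx"],i["cx"],i["cy"],np.round(i["R"],3).tolist(),np.round(i["t"],3))
s=manip.get_state();print(s)
E
```

```text
scene 362.75624847473625 254.61588055123926 187.21417144585843 [[-0.57, 0.821, -0.013], [0.568, 0.382, -0.729], [-0.594, -0.423, -0.684]] [ 0.31  -0.203  1.644]
top 446.959402782894 253.04272995241917 195.8418637244045 [[-0.003, -1.0, -0.014], [-0.99, 0.005, -0.139], [0.139, 0.014, -0.99]] [-0.018  0.515  1.359]
{'clock': 0.1, 'qpos': array([ 1.09999096e+00,  2.76518163e-01,  1.50599999e+00,  2.44463904e-05,
        1.36071907e+00, -1.20978716e-01]), 'qd': array([ 3.83954574e-04, -1.78585338e-03, -2.74346758e-03,  3.96430255e-05,
        9.73999110e-04,  2.27658278e-03]), 'effort': array([ 1.92331783e-03, -4.17699659e+01, -2.46405387e+01, -2.27680171e-04,
        5.72566714e-03, -4.77383423e-06]), 'position': array([0.19685436, 0.539778  , 0.24753656]), 'ee_rot': array([-2.51206191e-04,  1.74025248e-01,  9.84740847e-01, -7.83066876e-04]), 'contact_force': array([ 0.1929949 ,  0.00353647, -0.62323189]), 'moment': array([0.02469014, 0.00533837, 0.00746884]), 'gripper_force': 0.0, 'width': 0.08509776555325034}
```

View pics/scene0.png

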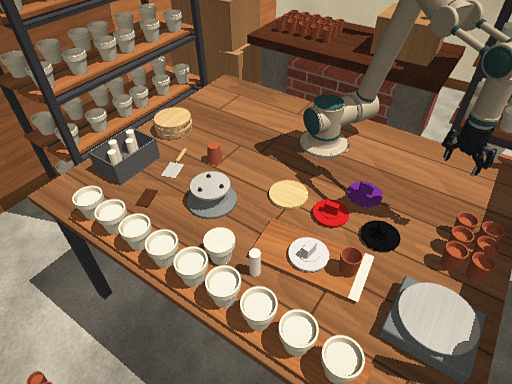

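View pics/top0.png

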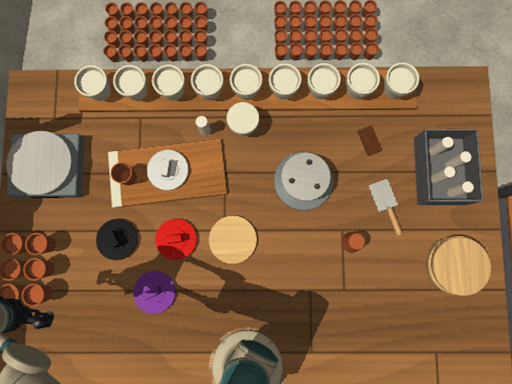

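Candidates in the top view: silvery chuck on the ware board (168,169); black (117,239), red (177,238) and purple (154,292) look-alikes on the table. The wheel with its three pins is at (304,180), and a scale-like plate is at (40,163). The aluminium chuck is the one on the board, so I'll check it in a close crop.

```bash
cat > h.py <<'E'
from rig import manip
import cv2,numpy as np
def ray(im,u,v,z):
    x=np.array([(u-im["cx"])/im["fx"],(v-im["cy"])/im["fy"],1.]);R=np.array(im["R"]);t=np.array(im["t"])
    c=-R.T@t;d=R.T@x;return c+d*(z-c[2])/d[2]
def proj(im,X):
    p=np.array(im["R"])@np.array(X)+im["t"];return np.array([im["fx"]*p[0]/p[2]+im["cx"],im["fy"]*p[1]/p[2]+im["cy"]])
E
python3 - <<'E'
from h import *
b=manip.get_image("top")
p=b["pixels"]
A=cv2.resize(p[140:205,135:205],None,fx=5.5,fy=5.5,interpolation=cv2.INTER_CUBIC)
B=cv2.resize(p[145:215,268:340],None,fx=5.5,fy=5.5,interpolation=cv2.INTER_CUBIC)
h=max(A.shape[0],B.shape[0]);f=lambda x:cv2.copyMakeBorder(x,0,h-x.shape[0],0,0,0)
cv2.imwrite("pics/crop1.png",np.hstack([f(A),f(B)]));print(A.shape,B.shape)
print(ray(b,168,169,.034),ray(b,304,180,.085),ray(b,122,173,.1))
E
```

```text
(358, 385, 3) (385, 396, 3)
[0.60252115 0.24863996 0.034     ] [ 0.55596866 -0.17452543  0.085     ] [0.57768243 0.37344789 0.1       ]
```

View pics/crop1.png

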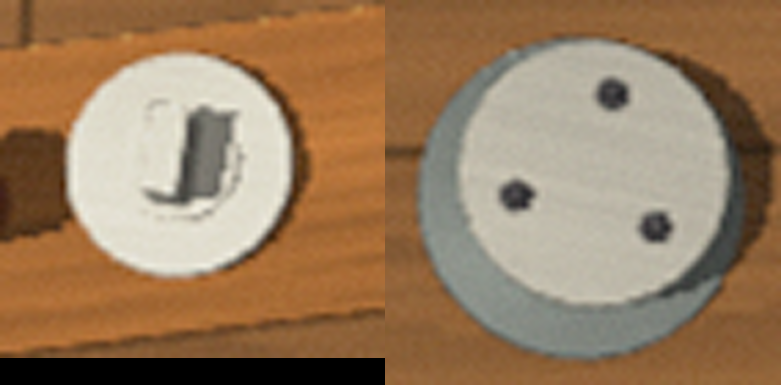

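The left crop shows the plain silver aluminium disc with its upright grip, whose long axis is near image-vertical, so the choice is confirmed. Disc centre is at full-image (167.7,170). On the right, the wheel head with pins at about (309,162), (292,181) and (317,186).

```bash
python3 - <<'E'
from h import *
from scipy.spatial.transform import Rotation as Ro
b=manip.get_image("top")
g=lambda x,y,ox,oy:(ox+(x+.5)/5.5-.5,oy+(y+.5)/5.5-.5)
P=[ray(b,*g(x,y,268,145),.098) for x,y in((228,94),(132,196),(270,228))]
P=np.array(P)
# circle fit
from scipy.optimize import least_squares
f=lambda q:np.ravel([[P[k,:2]-q[:2]-.045*np.array([np.cos(q[2]+s*k*2.0944),np.sin(q[2]+s*k*2.0944)])] for k in range(3)])
for s in(1,-1):
    r=least_squares(f,[.56,-.18,0]);print(s,r.x[:2],np.degrees(r.x[2])%120,r.cost**.5)
print("head c",ray(b,*g(208,171,268,145),.085))
print("chuck c",ray(b,*g(180,165,135,140),.034))
T=[ray(b,*g(x,y,135,140),.076)[:2] for x,y in((148,105),(190,108),(180,200),(140,195))]
print(np.round(T,4).tolist(),np.mean(T,0))
for a,c in((0,3),(1,2)): d=T[a]-T[c];print(np.degrees(np.arctan2(d[1],d[0])),np.hypot(*d))
s=manip.get_state();w=s["ee_rot"];R=Ro.from_quat([*w[1:],w[0]]).as_matrix();print(np.round(R,3),s["position"])
E
```

```text
1 [ 0.56595442 -0.1787191 ] 106.31366427637391 0.0006783719843118722
-1 [ 0.56595436 -0.1787193 ] 96.33770411754003 0.0772819521246443
head c [ 0.56919061 -0.1790258   0.085     ]
chuck c [0.60063263 0.25075526 0.034     ]
[[0.6264, 0.2607], [0.6246, 0.2371], [0.5724, 0.2415], [0.5753, 0.2639]] [0.59966785 0.25078961]
-3.533928647714324 0.05120718672368285
-4.778580513447122 0.052384326012575096
[[-0.939  0.343 -0.   ]
 [ 0.343  0.939 -0.001]
 [ 0.    -0.001 -1.   ]] [0.19694475 0.53991268 0.24777953]
```

Request:
move_arm(steps=[0, 0, 0.0444, 0.403, -0.289, -0.05, 0.3, 0, 0, 0.0444, 0.403, -0.289, -0.05, 0.3, 0, 0, 0.0444, 0.403, -0.289, -0.05, 0.3, 0, 0, 0.0444, 0.403, -0.289, -0.05, 0.3, 0, 0, 0.0444, 0.403, -0.289, -0.05, 0.3, 0, 0, 0.0444, 0.403, -0.289, -0.05, 0.3, 0, 0, 0.0444, 0.403, -0.289, -0.05, 0.3, 0, 0, 0.0444, 0.403, -0.289, -0.05, 0.3, 0, 0, 0.0444, 0.403, -0.289, -0.05, 0.3, 0, 0, 0.0444, 0.403, -0.289, -0.05, 0.3], squeeze=50)

```text
clock: 1.2
position: [0.5981, 0.2522, 0.1983]
ee_rot: [-0.0, 0.036, 0.999, 0.0]
contact_force: [0.3, 2.3, -0.1]
width: 0.0556
gripper_force: 0.0
```

```bash
python3 - <<'E'
from h import *
w=manip.get_image("wrist");s=manip.get_image("scene")
u,v=proj(s,(.6,.251,.034));print(u,v,w["fx"],w["cx"],w["cy"],np.round(w["R"],3).tolist(),np.round(w["t"],3))
u,v=int(u),int(v);c=cv2.resize(s["pixels"][v-30:v+30,u-33:u+33],None,fx=6.4,fy=6.4,interpolation=cv2.INTER_CUBIC)
c=c[:384];cv2.imwrite("pics/w1.png",cv2.resize(np.hstack([w["pixels"],cv2.resize(c,(422,384))]),None,fx=.85,fy=.85))
np.save("w1.npy",w["pixels"])
E
```

```text
309.1026130061189 252.4768650137596 297.3186396354542 252.56649010000652 189.64788862821453 [[0.071, 0.997, -0.0], [0.952, -0.068, 0.299], [0.298, -0.021, -0.954]] [-0.295 -0.577  0.16 ]
```

View pics/w1.png

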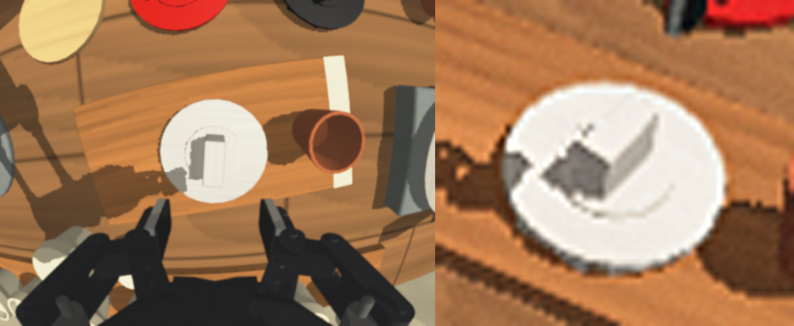

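The wrist view shows the chuck centred at (213,152) between the fingers, grip aligned with them and the cup clear at (335,140). The rim slots can't be read in the scene crop, so which way round it sits stays open for now. I'll descend and grasp.

Request:
move_arm(steps=[0, 0, 0, 0, 0, -0.05, 0.3, 0, 0, 0, 0, 0, -0.1, 0.3, 0, 0, 0, 0, 0, -0.128, 0.3, 0, 0, 0, 0, 0, -0.138, 0.3, 0, 0, 0, 0, 0, -0.138, 0.3, 0, 0, 0, 0, 0, -0.138, -1, 0, 0, 0, 0, 0, -0.138, -1, 0, 0, 0, 0, 0, -0.138, -1, 0, 0, 0, 0, 0, -0.138, -1, 0, 0, 0, 0, 0, -0.138, -1], squeeze=60)

```text
clock: 2.3
position: [0.5983, 0.2538, 0.0634]
ee_rot: [0.002, 0.035, 0.999, 0.001]
contact_force: [-1.3, 0.0, 6.6]
width: 0.0211
gripper_force: 61.3
```

Request:
move_arm(steps=[0, 0, 0, 0, 0, 0.03, -1, 0, 0, 0, 0, 0, 0.08, -1, 0, 0, 0, 0, 0, 0.13, -1, 0.007, -0.018, 0, 0, 0, 0.18, -1, 0.014, -0.036, 0, 0, 0, 0.22, -1, 0.022, -0.054, 0, 0, 0, 0.26, -1, 0.029, -0.072, 0, 0, 0, 0.29, -1, 0.036, -0.09, 0, 0, 0, 0.3, -1, 0.036, -0.09, 0, 0, 0, 0.3, -1, 0.036, -0.09, 0, 0, 0, 0.3, -1], squeeze=80)

```text
clock: 3.3
position: [0.5949, 0.2532, 0.3592]
ee_rot: [0.272, 0.034, 0.954, 0.12]
contact_force: [0.5, 0.4, -3.9]
width: 0.0206
gripper_force: 79.0
```

```bash
python3 - <<'E'
from h import *
s=manip.get_image("scene");st=manip.get_state();print(st["position"],st["width"],st["contact_force"])
u,v=proj(s,st["position"]);u,v=int(u),int(v);print(u,v)
c=cv2.resize(s["pixels"][v-50:v+50,u-60:u+60],None,fx=5.5,fy=5.5,interpolation=cv2.INTER_CUBIC)
cv2.imwrite("pics/s2.png",c)
E
```

```text
[0.59634422 0.25354838 0.35960451] 0.020756807848515527 [ 0.12496193  0.16246292 -3.6143082 ]
321 175
```

View pics/s2.png

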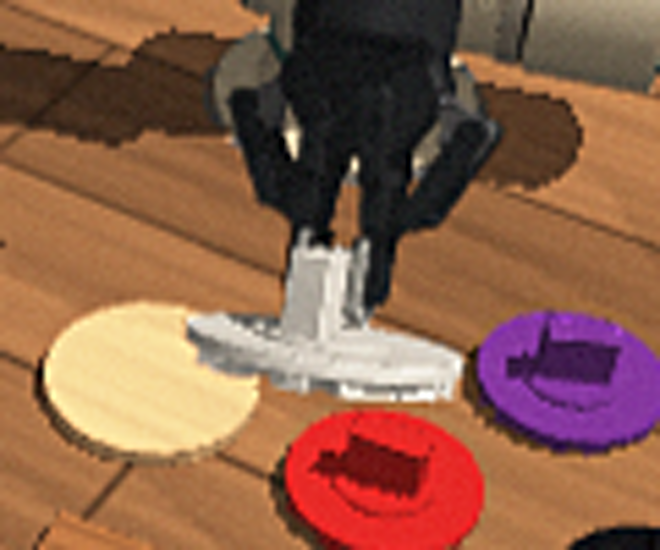

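The chuck is held, with what looks like a notch in the rim near (320,392), but it's ambiguous. I'll tilt further to see the underside.

Request:
move_arm(steps=[0.008, -0.02, 0, 0, 0, 0.02, -1, 0.016, -0.04, 0, 0, 0, 0.04, -1, 0.024, -0.06, 0, 0, 0, 0.06, -1, 0.032, -0.08, 0, 0, 0, 0.08, -1, 0.036, -0.09, 0, 0, 0, 0.1, -1, 0.036, -0.09, 0, 0, 0, 0.1, -1, 0.036, -0.09, 0, 0, 0, 0.1, -1, 0.036, -0.09, 0, 0, 0, 0.1, -1, 0.036, -0.09, 0, 0, 0, 0.1, -1, 0.036, -0.09, 0, 0, 0, 0.1, -1])

```text
clock: 4.35
position: [0.5975, 0.2542, 0.4602]
ee_rot: [0.523, 0.028, 0.82, 0.231]
contact_force: [-0.1, -0.1, -3.7]
width: 0.0206
gripper_force: 79.4
```

```bash
python3 - <<'E'
from h import *
from scipy.spatial.transform import Rotation as Ro
s=manip.get_image("scene");st=manip.get_state();print(st["position"],st["qpos"],st["contact_force"])
u,v=proj(s,st["position"]);u,v=int(u),int(v);print(u,v)
c=cv2.resize(s["pixels"][v-40:v+50,u-50:u+50],None,fx=6,fy=6,interpolation=cv2.INTER_CUBIC)
cv2.imwrite("pics/s3.png",c)
w=st["ee_rot"];R=Ro.from_quat([*w[1:],w[0]]).as_matrix();p=np.array(st["position"])
# chuck x axis candidate A = -tool x (toward +x world); foot is ~44mm ahead
for a in range(0,360,60):
    d=-R[:,0]*np.cos(np.radians(a))+R[:,1]*np.sin(np.radians(a))
    X=p+R[:,2]*.045+.065*d;q=proj(s,X);print(a,np.round((q-[u-50,v-40])*6))
E
```

```text
[0.59734873 0.25408669 0.46031091] [ 0.20670355 -0.10936091  1.97987975  1.22782528  0.17407624 -2.40384677] [ 0.13938491  0.51479294 -3.45694576]
326 144
0 [226. 244.]
60 [403. 273.]
120 [459. 365.]
180 [348. 420.]
240 [191. 393.]
300 [125. 309.]
```

View pics/s3.png

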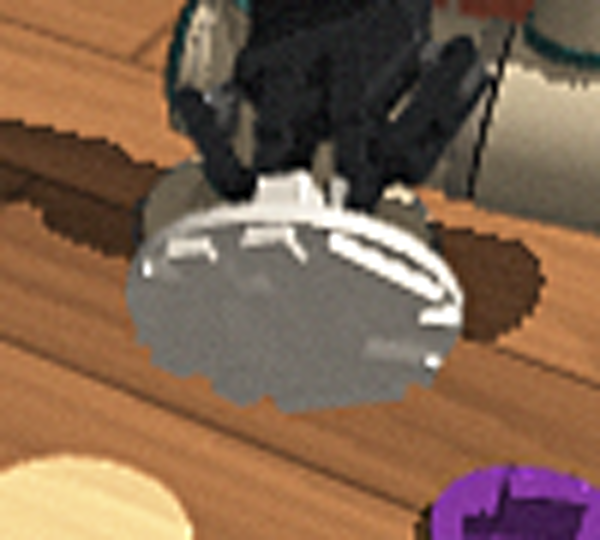

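This view shows the underside. Radial slot traces run from (262,285) to the rim gap at (230,245) and from (370,348) to (440,357). These match slots at 0° and 120° with the chuck's x toward world +x, so yaw is about -4°. Next I'll turn it upright and go beside the wheel for one close look at the pins.

Request:
move_arm(steps=[-0.008, 0.02, 0, 0, -0.03, -0.02, -1, -0.016, 0.04, 0, -0.005, -0.06, -0.04, -1, -0.024, 0.06, 0, -0.01, -0.09, -0.06, -1, -0.032, 0.08, 0, -0.015, -0.12, -0.08, -1, -0.04, 0.1, 0, -0.02, -0.15, -0.1, -1, -0.048, 0.12, 0, -0.025, -0.18, -0.12, -1, -0.056, 0.14, 0, -0.03, -0.21, -0.14, -1, -0.064, 0.16, 0, -0.03, -0.24, -0.16, -1, -0.072, 0.18, 0, -0.03, -0.27, -0.18, -1, -0.072, 0.18, 0, -0.03, -0.29, -0.2, -1])

```text
clock: 5.4
position: [0.571, -0.0383, 0.2598]
ee_rot: [0.001, 0.035, 0.999, -0.001]
contact_force: [0.9, 0.5, -4.4]
width: 0.021
gripper_force: 78.9
```

Request:
move_arm(steps=[0, 0, 0, 0, 0, 0, -1, 0, 0, 0, 0, 0, 0, -1, 0, 0, 0, 0, 0, 0, -1, 0, 0, 0, 0, 0, 0, -1, 0, 0, 0, 0, 0, 0, -1, 0, 0, 0, 0, 0, 0, -1, 0, 0, 0, 0, 0, 0, -1, 0, 0, 0, 0, 0, 0, -1, 0, 0, 0, 0, 0, 0, -1, 0, 0, 0, 0, 0, 0, -1])

```text
clock: 6.4
position: [0.5667, -0.0364, 0.2606]
ee_rot: [-0.0, 0.035, 0.999, 0.0]
contact_force: [-0.6, 0.4, -4.3]
width: 0.0204
gripper_force: 79.0
```

```bash
python3 - <<'E'
from h import *
s=manip.get_image("wrist");st=manip.get_state();print(st["position"],st["ee_rot"],st["qpos"],st["contact_force"],st["moment"],st["width"])
np.savez("w2.npz",**{k:np.array(v) for k,v in s.items()})
cv2.imwrite("pics/w2.png",cv2.resize(s["pixels"],None,fx=1.5,fy=1.5))
E
```

```text
[ 0.56672318 -0.03637858  0.26064407] [-7.09044860e-05  3.54117625e-02  9.99372802e-01  6.67713134e-05] [-1.86684459e-01  2.58673535e-01  1.49855477e+00  1.12596409e-04
  1.38452466e+00 -1.68666331e+00] [-0.17401776 -0.19745337 -3.68790417] [-0.02577638 -0.00699428 -0.02053893] 0.020952381450794453
```

View pics/w2.png

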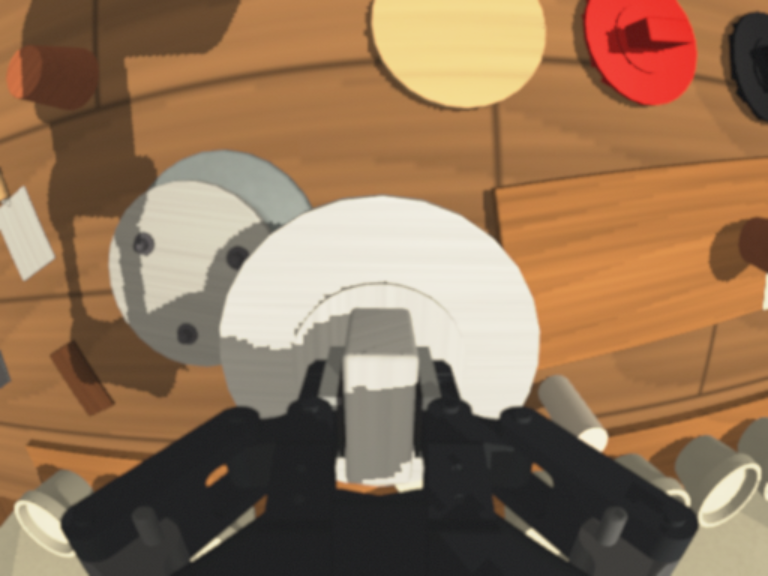

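The wheel is in view upper left, with pins at (143,243), (237,257) and (187,333) in the 1.5x image. The chuck is held upright.

```bash
cat >> h.py <<'E'
from scipy.optimize import least_squares
def fproj(w,X):
    p=w["R"]@np.asarray(X,float)+w["t"];r=np.hypot(p[0],p[1]);th=np.arctan2(r,p[2]);return np.array([w["fx"]*th*p[0]/r+w["cx"],w["fy"]*th*p[1]/r+w["cy"]])
E
python3 - <<'E'
from h import *
w=dict(np.load("w2.npz"));g=cv2.cvtColor(w["pixels"],cv2.COLOR_BGR2GRAY).astype(float)
Q=[]
for x,y in((143,243),(237,257),(187,333)):
    x,y=x/1.5,y/1.5;x0,y0=int(x)-9,int(y)-9;p=g[y0:y0+19,x0:x0+19];m=(p<75)
    m=(p<80).astype(np.uint8);n,l,s,c=cv2.connectedComponentsWithStats(m);k=1+np.argmax(s[1:,4]);Q.append([x0+c[k][0],y0+c[k][1]]);print(s[k],Q[-1])
Q=np.array(Q)
for zz in(.092,.096):
    f=lambda q:np.ravel([fproj(w,[q[0]+.045*np.cos(q[2]+a),q[1]+.045*np.sin(q[2]+a),zz])-Q[k] for k,a in enumerate(order)])
    T=2*np.pi/3
    for order in((0,-T,T),(0,T,-T)):
        r=least_squares(f,[.567,-.179,0]);print(zz,order[1]>0,r.x[:2],np.degrees(r.x[2])%120,r.cost,np.round(r.fun,1))
# disc outline prediction vs picture
st=manip.get_state();p=st["position"]
a=np.radians(np.arange(160,380,20))
h=[np.round(1.5*fproj(w,[p[0]+.065*np.cos(t),p[1]+.065*np.sin(t),p[2]-.0294])) for t in a]
print([(int(np.degrees(t)),x.tolist()) for t,x in zip(a,h)])
E
```

```text
[ 3  3 10 12 68] [np.float64(93.54411764705883), np.float64(161.73529411764707)]
[  2   2  15  16 149] [np.float64(157.33557046979865), np.float64(170.95973154362417)]
[  3   3  14  13 146] [np.float64(124.32876712328768), np.float64(222.25342465753425)]
0.092 False [ 0.56928445 -0.17824873] 107.47801943987974 0.24324312496907954 [ 0.4  0.2  0.  -0.3 -0.4  0.2]
0.092 True [ 0.57213146 -0.18322275] 64.06696113564698 3510.3148274634245 [ 17.4 -12.5 -59.7  40.   31.9 -19.2]
0.096 False [ 0.56827895 -0.17633967] 107.48198028401589 0.6073008379311103 [-0.1 -0.1  0.4 -0.5 -0.4  0.7]
0.096 True [ 0.57112537 -0.18130965] 64.0763891101904 3556.5809802507206 [ 17.2 -12.9 -60.1  40.4  32.3 -19. ]
[(160, [426.0, 186.0]), (180, [362.0, 179.0]), (200, [300.0, 196.0]), (220, [251.0, 232.0]), (239, [222.0, 280.0]), (260, [214.0, 332.0]), (280, [225.0, 381.0]), (300, [252.0, 422.0]), (320, [291.0, 453.0]), (340, [337.0, 471.0]), (360, [386.0, 475.0])]
```

```bash
python3 - <<'E'
from h import *
w=dict(np.load("w2.npz"));im=w["pixels"].astype(int)
p=np.array(manip.get_state()["position"])
b=im[:,:,0];g=im[:,:,1];r=im[:,:,2]
# radial edge search from disc middle (255,215): last low-saturation pixel -> coloured
E=[]
for a in np.radians(list(range(-165,-10,5))):
    for rr in np.arange(70,130,.5):
        x,y=255+rr*np.cos(a),215+rr*np.sin(a);xi,yi=int(round(x)),int(round(y))
        if r[yi,xi]-b[yi,xi]>40: E.append((x,y));break
E=np.array(E);print(len(E))
def pts(q):
    t=np.linspace(0,2*np.pi,721);return np.array([fproj(w,[p[0]+q[0]+.065*np.cos(s),p[1]+q[1]+.065*np.sin(s),p[2]+q[2]]) for s in t])
def f(q):
    P=pts(q);c=P.mean(0);return [ (lambda i:np.hypot(*(e-c))-np.hypot(*(P[i]-c)))(np.argmin(np.hypot(*(P-e).T))) for e in E]
for fix in(None,-.0294):
    if fix is None: s=least_squares(f,[0,0,-.03],loss='soft_l1',diff_step=1e-3,x_scale=.01)
    else: s=least_squares(lambda q:f([q[0],q[1],fix]),[0.003,0.001],loss='soft_l1',diff_step=1e-2,x_scale=.01)
    print(s.x,s.cost,np.round(s.fun,1))
E
```

```text
22
[ 0.00582641  0.00100718 -0.03229231] 3.51018045521261 [ 0.1 -0.4  0.6 -0.2 -0.1  0.3  0.5 -0.4 -0.5 -0.3  0.2  0.1 -0.1  0.5
 -0.1 -0.7  1.   1.7 -1.6 -0.5  0.1  0.2]
[0.00553553 0.00062748] 3.83215034812138 [-0.3 -0.6  0.4 -0.3 -0.2  0.3  0.6 -0.3 -0.4 -0.2  0.4  0.3  0.1  0.6
  0.1 -0.6  1.1  1.6 -1.7 -0.7 -0.2 -0.2]
```

Request:
move_arm(steps=[0, 0, 0.0167, -0.0035, -0.04, 0, -1, 0, 0, 0.0167, -0.0035, -0.08, -0.02, -1, 0, 0, 0.0167, -0.0035, -0.11, -0.04, -1, 0, 0, 0.0167, -0.0035, -0.13, -0.06, -1, 0, 0, 0.0167, -0.0035, -0.1416, -0.0856, -1, 0, 0, 0.0167, -0.0035, -0.1416, -0.0856, -1, 0, 0, 0.0167, -0.0035, -0.1416, -0.0856, -1, 0, 0, 0.0167, -0.0035, -0.1416, -0.0856, -1, 0, 0, 0.0167, -0.0035, -0.1416, -0.0856, -1, 0, 0, 0.0167, -0.0035, -0.1416, -0.0856, -1])

```text
clock: 7.45
position: [0.5638, -0.1774, 0.1764]
ee_rot: [0.001, -0.018, 1.0, -0.0]
contact_force: [-0.0, -0.3, -4.1]
width: 0.0209
gripper_force: 79.5
```

Request:
move_arm(steps=[0, 0, 0, 0, 0, -0.01, -1, 0, 0, 0, 0, 0, -0.02, -1, 0, 0, 0, 0, 0, -0.025, -1, 0, 0, 0, 0, 0, -0.028, -1, 0, 0, 0, 0, 0, -0.03, -1, 0, 0, 0, 0, 0, -0.031, -1, 0, 0, 0, 0, 0, -0.032, -1, 0, 0, 0, 0, 0, -0.033, -1, 0, 0, 0, 0, 0, -0.033, -1, 0, 0, 0, 0, 0, -0.033, -1])

```text
clock: 8.45
position: [0.5632, -0.178, 0.1426]
ee_rot: [0.0, -0.017, 1.0, -0.0]
contact_force: [-0.8, 0.7, -0.2]
width: 0.0207
gripper_force: 79.9
```

```bash
python3 - <<'E'
from h import *
s=manip.get_image("wrist")
for i in range(2):
  st=manip.get_state();print(st["clock"],st["position"],st["ee_rot"],st["contact_force"],st["moment"],st["width"])
E
```

```text
8.5 [ 0.56326116 -0.17802802  0.14258952] [ 2.47599636e-04 -1.70676682e-02  9.99854301e-01 -1.04711267e-04] [-0.82862246 -0.00125417 -0.35316855] [0.06024008 0.20039388 0.03030554] 0.02083006097150491
8.5 [ 0.56326116 -0.17802802  0.14258952] [ 2.47599636e-04 -1.70676682e-02  9.99854301e-01 -1.04711267e-04] [-0.82862246 -0.00125417 -0.35316855] [0.06024008 0.20039388 0.03030554] 0.02083006097150491
```

Contact is made on the pin tops at z 0.1426 with about 3.6 N, as predicted. Now I'll press a little more and begin turning.

Request:
move_arm(steps=[0, 0, 0, 0, 0, -0.001, -1, 0, 0, 0, 0, 0, -0.0015, -1, 0, 0, -0.003, 0, 0, -0.0015, -1, 0, 0, -0.006, 0, 0, -0.0015, -1, 0, 0, -0.009, 0, 0, -0.0015, -1, 0, 0, -0.012, 0, 0, -0.0015, -1, 0, 0, -0.015, 0, 0, -0.0015, -1, 0, 0, -0.018, 0, 0, -0.0015, -1, 0, 0, -0.02, 0, 0, -0.0015, -1, 0, 0, -0.02, 0, 0, -0.0015, -1])

```text
clock: 9.5
position: [0.5635, -0.1781, 0.1407]
ee_rot: [0.0, 0.046, 0.999, -0.0]
contact_force: [0.9, 1.2, 2.2]
width: 0.0207
gripper_force: 80.4
```

Request:
move_arm(steps=[0, 0, -0.002, 0, 0, 0, -1, 0, 0, -0.004, 0, 0, 0, -1, 0, 0, -0.006, 0, 0, 0, -1, 0, 0, -0.008, 0, 0, 0, -1, 0, 0, -0.01, 0, 0, 0, -1, 0, 0, -0.011, 0, 0, 0, -1, 0, 0, -0.011, 0, 0, 0, -1, 0, 0, -0.011, 0, 0, 0, -1, 0, 0, -0.011, 0, 0, 0, -1, 0, 0, -0.011, 0, 0, 0, -1])

```text
clock: 10.5
position: [0.5631, -0.1781, 0.1405]
ee_rot: [-0.0, 0.08, 0.997, -0.0]
contact_force: [0.4, -0.7, -0.2]
width: 0.0206
gripper_force: 80.2
```

```bash
cat > st.py <<'E'
from h import *
manip.get_image("wrist")
st=manip.get_state();w=st["ee_rot"];print(st["clock"],st["position"],"yaw",np.degrees(2*np.arctan2(w[2],w[1]))-180,st["contact_force"],st["moment"],st["width"])
E
python3 st.py
```

```text
10.55 [ 0.56308084 -0.17814695  0.14056401] yaw -9.204843751731971 [ 0.19701265 -1.54358358 -1.41475147] [-0.17028846 -0.11912613 -0.15554328] 0.020815376821930735
```

The pressure is falling as the pins start to enter. I'll turn on to about -12.5° with slight follow-down.

Request:
move_arm(steps=[0, 0, -0.002, 0, 0, 0, -1, 0, 0, -0.004, 0, 0, 0, -1, 0, 0, -0.006, 0, 0, 0, -1, 0, 0, -0.008, 0, 0, 0, -1, 0, 0, -0.009, 0, 0, 0, -1, 0, 0, -0.009, 0, 0, -0.0005, -1, 0, 0, -0.009, 0, 0, -0.001, -1, 0, 0, -0.009, 0, 0, -0.001, -1, 0, 0, -0.009, 0, 0, -0.001, -1, 0, 0, -0.009, 0, 0, -0.001, -1])

```text
clock: 11.55
position: [0.5632, -0.1781, 0.1397]
ee_rot: [0.0, 0.108, 0.994, -0.0]
contact_force: [0.5, -0.6, -3.5]
width: 0.0208
gripper_force: 79.6
```

```bash
python3 st.py
```

```text
11.6 [ 0.56317443 -0.17804664  0.13966477] yaw -12.445635856673363 [ 1.4568831  -0.83534979 -2.99886346] [-0.21270641 -0.1374513  -0.00171127] 0.02100101560605258
```

The wheel load has vanished, so the slots are over the pins. Lowering to the slot roofs.

Request:
move_arm(steps=[0, 0, 0, 0, 0, -0.0005, -1, 0, 0, 0, 0, 0, -0.001, -1, 0, 0, 0, 0, 0, -0.0015, -1, 0, 0, 0, 0, 0, -0.002, -1, 0, 0, 0, 0, 0, -0.0025, -1, 0, 0, 0, 0, 0, -0.003, -1, 0, 0, 0, 0, 0, -0.0035, -1, 0, 0, 0, 0, 0, -0.0035, -1, 0, 0, 0, 0, 0, -0.0035, -1, 0, 0, 0, 0, 0, -0.0035, -1])

```text
clock: 12.6
position: [0.5634, -0.1781, 0.1362]
ee_rot: [0.0, 0.108, 0.994, -0.0]
contact_force: [1.9, -1.5, -2.6]
width: 0.0212
gripper_force: 79.6
```

```bash
python3 st.py
```

```text
12.65 [ 0.56335313 -0.17808786  0.13623246] yaw -12.446314096049974 [ 1.17005835 -1.55407066 -3.80303188] [-0.33183908 -0.3209146   0.13264146] 0.02094613868408081
```

Request:
move_arm(steps=[0, 0, 0, 0.0004, -0.0004, 0, -1, 0, 0, 0, 0.0008, -0.0008, 0, -1, 0, 0, 0, 0.0008, -0.0008, -0.0005, -1, 0, 0, 0, 0.0008, -0.0008, -0.001, -1, 0, 0, 0, 0.0008, -0.0008, -0.0015, -1, 0, 0, 0, 0.0008, -0.0008, -0.002, -1, 0, 0, 0, 0.0008, -0.0008, -0.002, -1, 0, 0, 0, 0.0008, -0.0008, -0.002, -1, 0, 0, 0, 0.0008, -0.0008, -0.002, -1, 0, 0, 0, 0.0008, -0.0008, -0.002, -1])

```text
clock: 13.65
position: [0.5637, -0.1785, 0.1341]
ee_rot: [-0.0, 0.108, 0.994, 0.0]
contact_force: [-1.7, 1.8, 0.2]
width: 0.0209
gripper_force: 80.1
```

```bash
python3 st.py
```

```text
13.7 [ 0.56374713 -0.17857285  0.13412951] yaw -12.445362057906578 [-2.27995531  1.86344471  0.03287645] [0.33802703 0.2375616  0.06355851] 0.020886047838345304
```

Seated height confirmed (0.1361 unloaded). Re-centring slightly and pressing to about 12 N on the wheel.

Request:
move_arm(steps=[0, 0, 0, -0.0004, 0.0004, 0, -1, 0, 0, 0, -0.0004, 0.0004, -0.0005, -1, 0, 0, 0, -0.0004, 0.0004, -0.001, -1, 0, 0, 0, -0.0004, 0.0004, -0.0015, -1, 0, 0, 0, -0.0004, 0.0004, -0.002, -1, 0, 0, 0, -0.0004, 0.0004, -0.0025, -1, 0, 0, 0, -0.0004, 0.0004, -0.003, -1, 0, 0, 0, -0.0004, 0.0004, -0.0035, -1, 0, 0, 0, -0.0004, 0.0004, -0.004, -1, 0, 0, 0, -0.0004, 0.0004, -0.004, -1])

```text
clock: 14.7
position: [0.5638, -0.1786, 0.1308]
ee_rot: [0.0, 0.108, 0.994, -0.0]
contact_force: [-2.9, 0.8, 6.8]
width: 0.0208
gripper_force: 80.8
```

```bash
python3 st.py
```

```text
14.75 [ 0.56377233 -0.17853336  0.13083513] yaw -12.44264496550386 [-2.59974207  0.63267723  6.98047393] [0.17335896 0.28876708 0.02085294] 0.02079106691721458
```

Request:
move_arm(steps=[0, 0, 0, -0.0005, 0, -0.0005, -1, 0, 0, 0, -0.0005, 0, -0.001, -1, 0, 0, 0, -0.0005, 0, -0.0012, -1, 0, 0, 0, -0.0005, 0, -0.0012, -1, 0, 0, 0, -0.0005, 0, -0.0012, -1, 0, 0, 0, -0.0005, 0, -0.0012, -1, 0, 0, 0, -0.0005, 0, -0.0012, -1, 0, 0, 0, -0.0005, 0, -0.0012, -1, 0, 0, 0, -0.0005, 0, -0.0012, -1, 0, 0, 0, -0.0005, 0, -0.0012, -1])

```text
clock: 15.75
position: [0.5637, -0.1786, 0.1301]
ee_rot: [0.001, 0.108, 0.994, -0.0]
contact_force: [-2.2, 1.4, 8.2]
width: 0.0212
gripper_force: 81.0
```

```bash
python3 st.py
```

```text
15.8 [ 0.56368574 -0.17855229  0.13006959] yaw -12.446227053718559 [-2.53810259  0.96483116  7.26586747] [0.22520416 0.24354482 0.00407792] 0.02061409015522192
```

Held at about 12 N on the wheel (sink 6 mm) for over half a second. Easing to the chuck's weight, then letting go.

Request:
move_arm(steps=[0, 0, 0, 0, 0, 0.001, -1, 0, 0, 0, 0, 0, 0.002, -1, 0, 0, 0, 0, 0, 0.003, -1, 0, 0, 0, 0, 0, 0.004, -1, 0, 0, 0, 0, 0, 0.0045, -1, 0, 0, 0, 0, 0, 0.0045, -1, 0, 0, 0, 0, 0, 0.0045, -1, 0, 0, 0, 0, 0, 0.0045, -0.3, 0, 0, 0, 0, 0, 0.0045, 0.3, 0, 0, 0, 0, 0, 0.0045, 0.3], squeeze=20)

```text
clock: 16.8
position: [0.5627, -0.1784, 0.133]
ee_rot: [-0.001, 0.108, 0.994, 0.0]
contact_force: [-0.1, -0.7, -0.1]
width: 0.0556
gripper_force: 0.0
```

```bash
python3 st.py
```

```text
16.85 [ 0.5627561  -0.17834539  0.13309298] yaw -12.445622538808891 [ 0.91431022 -0.75945173 -0.3808103 ] [ 0.04882342 -0.01105841 -0.01085398] 0.055590346861992185
```

Request:
move_arm(steps=[0, 0, 0, 0, 0, 0.02, 0.3, 0, 0, 0, 0, 0, 0.05, 0.3, 0, 0, 0, 0, 0, 0.09, 0.3, 0, 0, 0, 0, 0, 0.13, 0.3, 0, 0, 0, -0.03, 0, 0.16, 0.3, 0, 0, 0, -0.07, 0, 0.17, 0.3, 0, 0, 0, -0.1, 0, 0.17, 0.3, 0, 0, 0, -0.1, 0, 0.17, 0.3, 0, 0, 0, -0.1, 0, 0.17, 0.3, 0, 0, 0, -0.1, 0, 0.17, 0.3])

```text
clock: 17.85
position: [0.4638, -0.1785, 0.3033]
ee_rot: [0.0, 0.108, 0.994, 0.0]
contact_force: [0.8, -0.4, -0.1]
width: 0.0559
gripper_force: 0.0
```

```bash
python3 - <<'E'
from h import *
s=manip.get_image("scene");t=manip.get_image("top");st=manip.get_state();print(st["clock"],st["position"],st["contact_force"])
u,v=map(int,proj(s,(.566,-.178,.1)));A=cv2.resize(s["pixels"][v-40:v+40,u-40:u+40],(400,400),interpolation=cv2.INTER_CUBIC)
B=cv2.resize(t["pixels"][90:290,90:350],(400,308))
B=cv2.copyMakeBorder(B,0,92,0,0,0);cv2.imwrite("pics/e.png",np.hstack([A,B]))
E
```

```text
17.95 [ 0.46392195 -0.17846408  0.30298477] [-0.8968631   0.37889951 -0.0962029 ]
```

View pics/e.png

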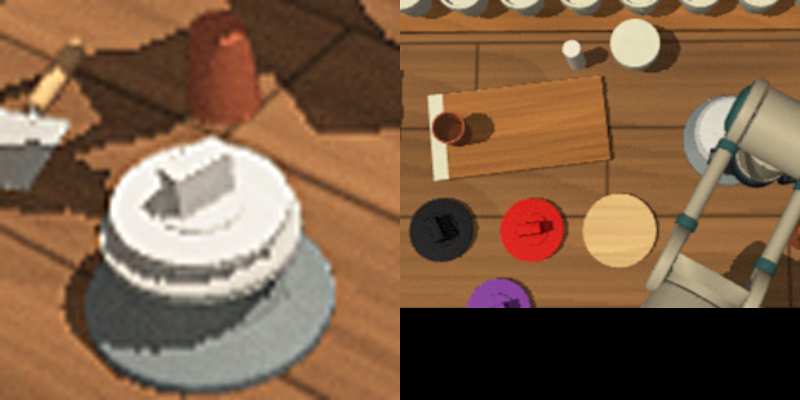

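The chuck sits level and centred on the wheel, with an even narrow gap all round (left crop, 200,270). The cup, pot, prop, bat and look-alikes are where they were. Handing in.

```bash
python3 -c "
from rig import manip
print(manip.sign_off())"
```

```text
the job is handed in; nothing more can be done
None
```

The aluminium chuck is seated level on all three pins. I pressed it home with about 8 N from the arm (about 12 N on the wheel with its weight) for over half a second, let go, and handed the job in at about 18 s with the neighbouring items seen in the final pictures undisturbed.

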